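# Hang the change pail and slot the comb away on the dresser

### The arm

A 6-joint arm with a two-finger parallel gripper is mounted at the origin on the work surface. World frame = base frame: x ahead of the robot, y to its left, z up, the work surface at z = 0. Lengths are in m, angles in rad, forces in N, time in s.
With the tool pointing down it reaches from about 0.25 to 0.725 m from the base axis. Payload 4 kg.
Tool frame: the origin (TCP) lies at the very end of the fingers, on their centre line; the grasp point (between the pads) lies 19 mm behind it; z points along the fingers, y is the line along which they close (so a half turn about z gives the same grasp; the last joint's range is limited). The gripper opens to 85 mm and grips with 20 to 120 N. Pads are 22 mm wide; open, the fingers measure 114 mm over their backs; the gripper's body (76 mm by 85 mm) begins 54 mm behind the grasp point. The pads swing forward as they close: fully open they stand 13 mm farther back than shut.
Start: joints at [-1.154, 0.241, 0.005, 1.335, 0, 1.571], TCP at [0.202, -0.457, 0.231] pointing down, gripper open.
Joint ranges: [-2.72, 2.72], [-1.05, 1.87], [-1.09, 1.28], [-1.99, 2.15], [-1.42, 1.44], [-3.14, 3.14]. Speed limits (rad/s): [2.79, 2.79, 3.14, 3.14, 3.14, 3.14].

### API

Orientations are given as [roll, pitch, yaw] about the fixed x, y, z axes, in that order (R = Rz(yaw) Ry(pitch) Rx(roll)).
In Python, from bench import * gives the robot as it stands. The module is installed in compiled form; this text tells all that it offers.
- The arm moves only by the shell command python3 -m pendant 'ROWS' [FORCE]. ROWS is a JSON object of lists of equal length, an entry for each row: "dp": the shift along the tool's x, y, z in m, a list of three; "delta_rot": the turn, a rotation vector about the tool's x, y, z in rad, a list of three; "hand": the closure, from -1 (fully open) to 1 (shut). In form: {"dp": [[x, y, z], ...], "delta_rot": [[rx, ry, rz], ...], "hand": [hand, ...]}. A call has exactly 10 rows; each row is the pose to reach, as a shift and turn from the pose commanded when the call began, along the tool's axes at that moment; what a row does not reach only later rows make up. A row lasts 1/8 s, in which the tool goes at most 62.5 mm and 10.7 degrees, less where a joint would pass 70% of its speed; a pose out of reach is approached as far as the arm can. A call with a gripper value outside its range is refused whole. The fingers move at their own pace and stop on an object; FORCE is the grip in N (left out, the last holds). Time passes only in rows, so rows that repeat a pose let the fingers close, or fill a call up. It gives the time, the measured TCP pose, the force, the opening and the grip force at its end, in the units of the state.
- get_obs(): the state, without advancing time (a new reading comes with each control period).
- capture(name): name is "side" or "top"; returns a dict with "pixels" (400x640x3 uint8, blue, green, red), "z_map" (400x640 float32, m along the optical axis (not along the pixel's ray), 0 where there is no reading), "mtx" (3x3 intrinsics, pixels), "view" (4x4, takes a point from world to camera coordinates). Camera axes: x right, y down, z forward; pixel columns grow to the right and rows downward; lengths in m; the calibration is good to about 2 mm. A picture is of the moment at which its call begins.
- close_job(): hands the job in; it is judged then, once.
Trained networks look in a picture, given as the dict that the camera call returned (one of the last four; its "shot" number tells which), for a name from the list of things; names that differ only in an ending like _2 or _b are one class to them, and where a whole thing is asked for, a point or a joint stands for the part that bears it (a point fixed in the world has none). Each returns a list of dicts, best first, with "score" (0 to 1); they miss things now and then, are a little off and sometimes report something else, mostly with a low value. They report only what shows in the picture. A call takes as long as a camera call. They do not tell look-alikes from the thing itself.
- recognise(thing, picture): "box" ([centre column, centre row, width, height] in pixels, round what is visible of it).
The state is a dict: "t": time; "q": joint angles; "dq": joint speeds; "effort": joint torques, N m; "ee_pos": TCP position; "eef_rot": TCP orientation; "force": force on the tool from outside, world axes, zero at the start; "torque": the same for the moment, N m; "finger_gap": opening from 0.0 (shut) to 1.0 (fully open); "grip_force": force on a finger pad.
Only numpy, scipy, OpenCV 4.12 (cv2) and the standard library are available. Lean on these libraries where they do the work, as an engineer would, in place of code of your own. Each camera call takes 0.05 s, during which the arm holds its last target. There are 200 camera calls.

### The job

Tidy the dresser top for the night: first hang the little steel change pail by its copper handle on the brass hook so that it hangs freely, and let it go. Then take the wooden comb from the black wallet tray and slide it, teeth first, fully home into the slot of the slanted block. Leave the paperweight, the key dish and the coin sorter where they stand.

Things in the scene. Friction and masses are not known exactly. Their poses are not given: they have to be found in the camera images.
- pail: Loose open steel pail, 0.12 kg, rim 54 mm across, 50 mm high. Origin: centre of underside, z up. A stiff copper handle stands in its y-z plane: two upright legs 10 mm wide (x), 4 mm thick, at y = +-29 mm (62 mm outside, 54 mm inside) and a level top bar 10 (x) by 7 mm (z), underside at z = 120 mm. Can be gripped from above across both legs, which leaves the middle free.
- pail_handle (a point): Middle of the underside of the pail's handle bar, (0, 0, 120 mm) in the pail's frame.
- hook_stand: Fixed. Base plate 170 x 110 x 14 mm (x -55 to +115), 16 mm brass post at x = +78 mm with ball top 224 mm high. From the post top an 8 mm thick hook runs to -x, down to a level seat (x +16 to -12 mm, wire top 194 mm high), then up to its free tip at x = -30 mm, top 212 mm high. Origin on the dresser below the seat, z up. The handle bar goes over the tip, across the wire (along y).
- hook_seat (a point): Middle of the hook's seat, on top of the wire: (2, 0, 194 mm) in the hook_stand's frame, with the same axes.
- comb: Loose wooden comb, 0.04 kg, upright on its teeth in the tray's channel. Origin: middle of the lower (teeth) edge; x along the comb, y through its thickness, z to its back. Teeth part 96 x 6 x 36 mm (z 0 to 36), back 100 x 10 x 26 mm (z 36 to 62), gripped across its 10 mm. Same both ways round.
- comb_grip (a point): Grip point in the comb's back, (0, 0, 54 mm) in the comb's frame; gripped here the fingertips clear the block when the comb is home.
- tray: Fixed black plastic wallet tray, 130 x 150 mm, walls 16 mm high, with a brown wallet at its -y side (top 17 mm high). In the middle, along x, two ribs 22 mm high and 9 mm apart hold the comb upright. Origin: centre of the underside; inner floor 4 to 5 mm high.
- slot_mouth (a point): Mid-mouth of the slot in the fixed slanted pale block, 83 mm high. z: out of the slot, up and leaning 30 degrees from vertical roughly towards the robot; x along the slot, rising away from the robot; y across. Slot 112 (x) by 10 mm (y), 30 mm deep, 3 mm chamfer; block top 140 x 42 mm, square to z. Comb home: teeth edge on the slot floor, comb x and z along these (x either way).
- comb_stand: Base of the slanted block: plate 160 x 70 x 12 mm (x from -68 to +92 mm), fixed. Origin on the dresser below the slot's mouth, z up; the block leans with its low end at -x.
- dome: Bystander: green glass paperweight dome, 72 mm across, 41 mm high, loose. Origin: centre of the underside.
- key_dish: Bystander: round blue ceramic ashtray with keys in it, 110 mm across, 28 mm high, loose. Origin: centre of the underside.
- coin_sorter: Bystander: chrome coin sorter with four tubes in a row along y, 50 x 130 mm, 100 mm high, loose. Origin: centre of the underside.
- cigar_box: Closed wooden cigar box, 164 x 204 mm, 64 mm high, stays put. Origin: centre of the underside.
Not all that is in view belongs to the job. Leave any purple or red look-alike of the comb_stand alone.

How it is judged:
By the outcome, as a careful person would: the job done as asked, in the order asked, and still so for the second after the job is handed in, with the robot touching nothing.
It also fails if it takes over 64 s, if anything falls off the work surface, if the arm or the gripper's body presses on something with over 40 N, if the wrist force passes 120 N, or if a joint passes its speed limit or range.

## Working session

There is one attempt and no reset: what is moved stays moved. The work goes in short steps, Python scripts to look and compute and a shell command to move; the robot and the scene stay as the last step left them, time stands still between calls to the robot, and variables do not carry over. Pictures are saved under pics/ and viewed, at most 10 in all, crops included, and the job is handed in when it is done.

```bash
mkdir -p pics; cat > h.py <<'E'
import numpy as np, cv2
from bench import *
from scipy.spatial.transform import Rotation as Ro
def cloud(p):
    z=p["z_map"];K=p["mtx"];v,u=np.mgrid[0:400,0:640]
    c=np.stack([(u-K[0,2])/K[0,0]*z,(v-K[1,2])/K[1,1]*z,z],-1)
    V=p["view"];w=(c-V[:3,3])@V[:3,:3]
    w[z<=0]=np.nan
    return w
def proj(p,X):
    c=np.asarray(X)@p["view"][:3,:3].T+p["view"][:3,3]
    q=c@p["mtx"].T
    return q[...,:2]/q[...,2:]
E
python3 - <<'E'
from h import *
for n in("side","top"):
    p=capture(n);cv2.imwrite(f"pics/{n}0.png",p["pixels"]);np.savez(f"{n}0.npz",**{k:p[k] for k in("pixels","z_map","mtx","view")})
    w=cloud(p)
    V=p["view"];print(n,(-V[:3,:3].T@V[:3,3]).round(3),V[:3,:3][2].round(2))
    for t in "pail pail_handle hook_stand comb tray comb_stand dome key_dish coin_sorter cigar_box".split():
        for d in recognise(t,p)[:3]:
            b=d["box"];print(t,round(d["score"],2),np.round(b),w[int(b[1]),int(b[0])].round(3))
o=get_obs();print(o)
E
```

```text
side [0.349 0.925 0.87 ] [ 0.16 -0.77 -0.62]
pail 0.72 [345. 255.  18.  43.] [0.423 0.182 0.094]
pail_handle 0.94 [345. 250.  18.  41.] [ 0.439  0.067 -0.   ]
hook_stand 0.87 [286. 170.  48.  66.] [ 0.747 -0.324 -0.002]
comb 0.5 [352. 189.  25.  16.] [ 0.457 -0.191  0.049]
comb 0.5 [354. 201.  46.  27.] [ 0.445 -0.186 -0.   ]
tray 0.96 [352. 200.  50.  26.] [ 0.453 -0.192  0.003]
tray 0.33 [249. 352.  90.  96.] [0.589 0.504 0.065]
comb_stand 0.8 [204. 279.  55.  59.] [0.778 0.334 0.072]
comb_stand 0.7 [363. 382.  65.  37.] [0.329 0.524 0.092]
comb_stand 0.67 [269. 245.  54.  51.] [0.648 0.175 0.077]
dome 0.71 [290. 228.  20.  18.] [0.625 0.039 0.029]
key_dish 0.56 [359. 167.  26.  25.] [ 0.458 -0.413  0.003]
coin_sorter 0.61 [308. 146.  20.  36.] [ 0.675 -0.409  0.078]
cigar_box 0.77 [248. 350.  88.  96.] [0.591 0.5   0.066]
top [0.204 0.02  1.765] [ 0.21  0.01 -0.98]
pail 0.45 [287. 240.  22.  15.] [0.437 0.149 0.005]
pail_handle 0.69 [283. 240.  17.   9.] [0.435 0.167 0.008]
hook_stand 0.96 [379. 172.  34.  54.] [ 0.728 -0.188  0.016]
tray 0.88 [380. 240.  44.  48.] [ 0.451 -0.196 
[... 616 characters left out ...]
] [0.588 0.467 0.07 ]
{'t': 1.1, 'q': array([-1.15398989e+00,  2.40575778e-01,  5.01832002e-03,  1.33521080e+00,
       -2.93139380e-06,  1.57080103e+00]), 'dq': array([-8.38888643e-04,  1.58416075e-03, -1.34322911e-03, -8.90807505e-05,
        9.58371177e-04,  4.87039909e-04]), 'effort': array([ 1.00376117e-03, -3.72225237e+01,  2.52692574e+01,  1.37507632e-03,
        5.78202548e-05,  2.31158410e-06]), 'ee_pos': array([ 0.2024221 , -0.45719752,  0.23132558]), 'eef_rot': array([3.14156458e+00, 2.93126191e-06, 4.16801741e-01]), 'force': array([-0.8188007 , -0.96953948, -0.06650815]), 'torque': array([-0.06443496, -0.01213906,  0.01932477]), 'grip_force': 0.0, 'finger_gap': 0.996014798435052}
```

View pics/side0.png

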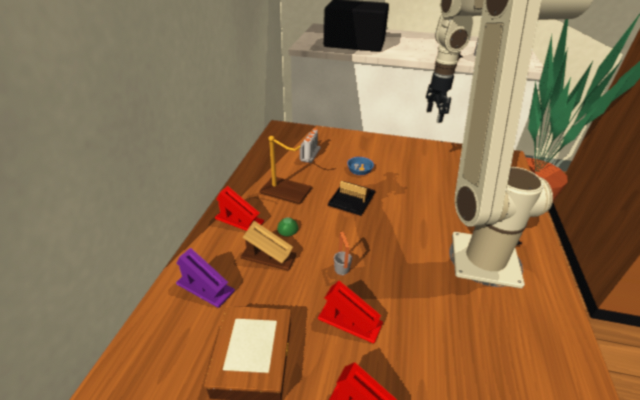

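View pics/top0.png

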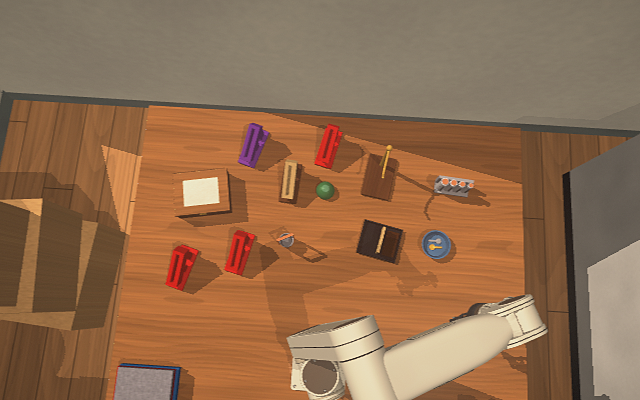

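```bash
python3 - <<'E'
from h import *
T=[];
for n,rs in(("top",[(250,150,80,60),(340,130,80,80),(340,210,80,60),(262,215,80,60)]),("side",[(235,215,80,60),(250,125,80,80),(315,170,80,60),(315,220,80,60)])):
    p=np.load(n+"0.npz");im=p["pixels"]
    T.append(np.hstack([cv2.resize(cv2.resize(im[y:y+60 if h==60 else y+80,x:x+w],None,fx=4,fy=4,interpolation=cv2.INTER_CUBIC),(200 if h==80 else 200, 200 if h==80 else 150)) if 0 else cv2.copyMakeBorder(cv2.resize(im[y:y+h,x:x+w],None,fx=2.5,fy=2.5,interpolation=cv2.INTER_CUBIC),0,200-int(h*2.5),0,0,cv2.BORDER_CONSTANT) for x,y,w,h in rs]))
cv2.imwrite("pics/crops.png",np.vstack(T))
for n in("top","side"):
    p=np.load(n+"0.npz");w=cloud(p);
    m=(abs(w[...,0]-.45)<.1)&(abs(w[...,1]-0.0)<.08)
    z=w[m][:,2];print(n,np.median(z),z.std(),p["mtx"][0,0])
p=np.load("top0.npz");w=cloud(p);hsv=cv2.cvtColor(p["pixels"],cv2.COLOR_BGR2HSV)
for y,x,nm in((180,290,"block"),(240,380,"comb"),(240,287,"pail"),(165,385,"hook")):
    print(nm)
    for v in range(y-8,y+9,4):print([(tuple(hsv[v,u]),round(float(w[v,u,2]),3)) for u in range(x-8,x+9,4)])
E
```

```text
top 0.0018276829049085337 0.00425870931917328 467.06755458252843
side -0.0007448520636161312 0.001788185497702659 380.9325574888284
block
[((np.uint8(12), np.uint8(164), np.uint8(137)), 0.006), ((np.uint8(16), np.uint8(137), np.uint8(219)), 0.099), ((np.uint8(16), np.uint8(137), np.uint8(149)), 0.071), ((np.uint8(16), np.uint8(138), np.uint8(225)), 0.108), ((np.uint8(10), np.uint8(149), np.uint8(87)), 0.014)]
[((np.uint8(11), np.uint8(166), np.uint8(123)), 0.008), ((np.uint8(16), np.uint8(139), np.uint8(213)), 0.087), ((np.uint8(16), np.uint8(138), np.uint8(161)), 0.093), ((np.uint8(16), np.uint8(140), np.uint8(215)), 0.089), ((np.uint8(9), np.uint8(146), np.uint8(84)), 0.017)]
[((np.uint8(11), np.uint8(157), np.uint8(115)), 0.014), ((np.uint8(16), np.uint8(138), np.uint8(198)), 0.085), ((np.uint8(16), np.uint8(142), np.uint8(194)), 0.087), ((np.uint8(16), np.uint8(138), np.uint8(191)), 0.076), ((np.uint8(11), np.uint8(147), np.uint8(83)), 0.018)]
[((np.uint8(13), np.uint8(148), np.uint8(129)), 0.079), ((np.uint8(16), np.uint8(138), np.uint8(190)), 0.082), ((np.uint8(16), np.uint8(14
[... 3819 characters left out ...]
(18), np.uint8(178), np.uint8(232)), 0.202), ((np.uint8(11), np.uint8(162), np.uint8(113)), 0.003), ((np.uint8(11), np.uint8(156), np.uint8(113)), 0.011)]
[((np.uint8(11), np.uint8(157), np.uint8(109)), 0.015), ((np.uint8(10), np.uint8(157), np.uint8(109)), 0.014), ((np.uint8(16), np.uint8(174), np.uint8(151)), 0.014), ((np.uint8(12), np.uint8(158), np.uint8(87)), 0.015), ((np.uint8(10), np.uint8(152), np.uint8(87)), nan)]
[((np.uint8(11), np.uint8(156), np.uint8(106)), 0.026), ((np.uint8(9), np.uint8(147), np.uint8(85)), 0.013), ((np.uint8(10), np.uint8(154), np.uint8(103)), 0.013), ((np.uint8(11), np.uint8(159), np.uint8(119)), 0.018), ((np.uint8(11), np.uint8(155), np.uint8(110)), 0.018)]
```

View pics/crops.png

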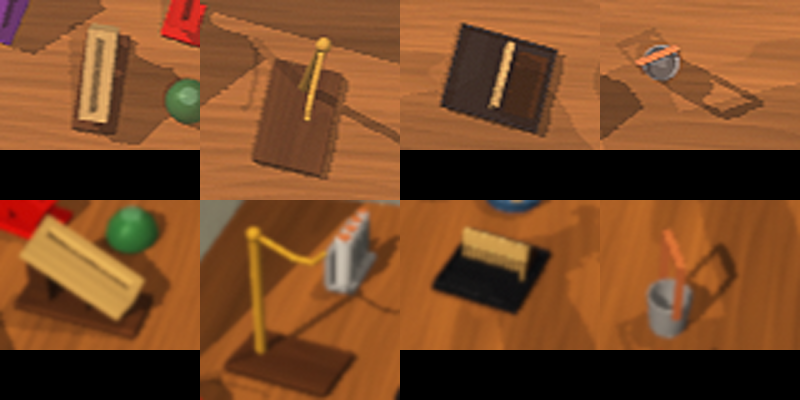

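```bash
cat > fit.py <<'E'
from h import *
from scipy.optimize import minimize
from itertools import product
def box(x0,x1,y0,y1,z0,z1): return np.array(list(product((x0,x1),(y0,y1),(z0,z1))))/1e3
def cyl(x,y,r,z0,z1,r0=None):
    a=np.linspace(0,2*np.pi,16,endpoint=False)
    return np.array([[x+q*np.cos(t),y+q*np.sin(t),z] for q,z in((r0 or r,z0),(r,z1)) for t in a])/1e3
def seg(a,b,r=4):
    o=[[i*r*.7,j*r*.7,k*r*.7] for i,j,k in product((-1,1),repeat=3)]
    return np.array([np.add(p,q) for p in(a,b) for q in o])/1e3
def place(P,s): return P@Ro.from_euler("z",s[2]).as_matrix().T+[s[0],s[1],0]
def render(p,parts,s,roi):
    x,y,w,h=roi;S=6;m=np.zeros((h*S,w*S),np.uint8)
    for P in parts:
        q=(proj(p,place(P,s))+.5-[x,y])*S
        cv2.fillConvexPoly(m,cv2.convexHull(np.round(q*16).astype(np.int32)),255,shift=4)
    return cv2.resize(m,(w,h),interpolation=cv2.INTER_AREA)/255.
def mask(p,lo,hi,roi,close=0):
    x,y,w,h=roi;hs=cv2.cvtColor(cv2.resize(p["pixels"][y:y+h,x:x+w],None,fx=6,fy=6,interpolation=cv2.INTER_LINEAR),cv2.COLOR_BGR2HSV)
    m=cv2.inRange(hs,lo,hi)
    if close:m=cv2.morphologyEx(m,cv2.MORPH_CLOSE,np.ones((close,close)))
    return cv2.resize(m,(w,h),interpolation=cv2.INTER_AREA)/255.
def fit(name,parts,views,s0):
    G=lambda a:cv2.GaussianBlur(a,(0,0),1.0)
    M=[(p,roi,G(mask(p,lo,hi,roi,c))) for p,lo,hi,roi,c in views]
    f=lambda s:sum(((G(render(p,parts,s,roi))-m)**2).sum()/ (m.sum()+1) for p,roi,m in M)
    best=None
    for dy in np.radians((-30,-15,0,15,30)):
        s=np.add(s0,[0,0,dy])
        r=minimize(f,s,method="Nelder-Mead",options=dict(initial_simplex=[s,s+[.015,0,0],s+[0,.015,0],s+[0,0,.15]],xatol=1e-4,fatol=1e-5,maxiter=300))
        if best is None or r.fun<best.fun:best=r
    print(name,best.x.round(4),"yaw deg",np.degrees(best.x[2]).round(1),"cost",round(best.fun,3),"sizes",[(m.sum().round(),render(p,parts,best.x,roi).sum().round()) for p,roi,m in M])
    return best.x
E
cat > run1.py <<'E'
from fit import *
t=dict(np.load("top0.npz"));s=dict(np.load("side0.npz"))
c,sn=np.cos(np.pi/6),.5
A=np.array([[c,0,-sn],[0,1,0],[sn,0,c]])
face=[box(-70,70,-21,21,0,0)@A.T+[0,0,.083]]
vt=(t,(13,115,183),(19,155,255),(262,150,50,60),15);vs=(s,(13,100,150),(22,175,255),(238,217,60,55),15)
for n,v in(("t",[vt]),("s",[vs]),("ts",[vt,vs])):fit("block "+n,face,v,[.65,.15,0])
brass=[cyl(78,0,8,14,216),cyl(78,0,10,205,224),seg((74,0,216),(16,0,190)),seg((16,0,190),(-12,0,190)),seg((-12,0,190),(-30,0,208))]
vt=(t,(14,150,110),(24,255,255),(365,135,40,50),0);vs=(s,(14,150,90),(26,255,255),(260,130,45,65),0)
for n,v in(("t",[vt]),("s",[vs]),("ts",[vt,vs])):fit("hook "+n,brass,v,[.65,-.19,-.1])
comb=[box(-50,50,-5,5,41,66.5),box(-48,48,-3,3,26,66.5)]
vt=(t,(13,110,110),(20,165,255),(365,220,32,40),0);vs=(s,(13,90,90),(24,190,255),(335,176,40,28),0)
for n,v in(("t",[vt]),("s",[vs]),("ts",[vt,vs])):fit("comb "+n,comb,v,[.45,-.19,-.2])
han=[box(-5,5,-31,31,120,127)]
hs=han+[box(-5,5,y-2,y+2,50,120) for y in(-29,29)]
vt=(t,(0,120,185),(11,255,255),(268,228,36,30),0);vs=(s,(0,100,120),(11,255,255),(333,228,30,40),0)
fit("pail t",han,[vt],[.43,.16,.3]);
pl=[cyl(0,0,27,0,50,20)]
E
python3 run1.py
python3 - <<'E'
from h import *
t=np.load("top0.npz")["pixels"];s=np.load("side0.npz")["pixels"]
h=lambda a:cv2.cvtColor(a,cv2.COLOR_BGR2HSV)
print(h(t[235:243,278:296])[::2,::2].tolist());print(h(s[232:264:3,340:354:2]).tolist())
E
```

```text
block t [ 0.6535  0.1549 -0.0803] yaw deg -4.6 cost 0.213 sizes [(np.float64(310.0), np.float64(416.0))]
block s [ 0.6527  0.1734 -0.3263] yaw deg -18.7 cost 0.278 sizes [(np.float64(951.0), np.float64(597.0))]
block ts [ 0.654   0.1559 -0.0881] yaw deg -5.0 cost 0.597 sizes [(np.float64(310.0), np.float64(416.0)), (np.float64(951.0), np.float64(525.0))]
hook t [ 0.6784 -0.1836 -0.1603] yaw deg -9.2 cost 0.03 sizes [(np.float64(172.0), np.float64(151.0))]
hook s [ 0.6781 -0.1799 -0.1343] yaw deg -7.7 cost 0.101 sizes [(np.float64(492.0), np.float64(326.0))]
hook ts [ 0.6797 -0.1835 -0.1604] yaw deg -9.2 cost 0.145 sizes [(np.float64(172.0), np.float64(151.0)), (np.float64(492.0), np.float64(323.0))]
comb t [ 0.4552 -0.1989 -0.2242] yaw deg -12.8 cost 0.009 sizes [(np.float64(109.0), np.float64(99.0))]
comb s [ 0.4556 -0.195  -0.1959] yaw deg -11.2 cost 0.049 sizes [(np.float64(348.0), np.float64(283.0))]
comb ts [ 0.4559 -0.1987 -0.217 ] yaw deg -12.4 cost 0.072 sizes [(np.float64(109.0), np.float64(99.0)), (np.float64(348.0), np.float64(280.0))]
pail t [0.4327 0.151  0.4587] yaw deg
[... 1154 characters left out ...]
], [13, 199, 187], [13, 199, 187]], [[10, 196, 172], [12, 197, 172], [13, 199, 172], [11, 194, 185], [11, 194, 189], [13, 197, 184], [13, 199, 154]], [[10, 184, 166], [12, 180, 171], [13, 189, 171], [10, 194, 172], [10, 195, 165], [12, 196, 134], [13, 199, 132]], [[14, 40, 135], [15, 40, 142], [12, 78, 156], [10, 182, 172], [10, 178, 158], [12, 175, 125], [13, 197, 124]], [[17, 35, 131], [16, 37, 146], [10, 98, 158], [10, 188, 172], [10, 116, 160], [13, 56, 131], [12, 156, 108]], [[16, 33, 100], [17, 36, 143], [10, 112, 162], [10, 191, 171], [9, 97, 152], [15, 42, 98], [12, 155, 102]], [[16, 32, 88], [15, 46, 100], [10, 153, 150], [10, 186, 167], [10, 96, 127], [12, 61, 84], [12, 185, 109]]]
```

```bash
cat >> h.py <<'E'
def go(pos,rpy):
    o=get_obs();R=Ro.from_euler("xyz",o["eef_rot"]);T=Ro.from_euler("xyz",rpy)
    print("dp",R.inv().apply(np.array(pos)-o["ee_pos"]).round(4),"rot",(R.inv()*T).as_rotvec().round(4),"t",o["t"],"f",o["force"].round(1),"pos",o["ee_pos"].round(4),o["eef_rot"].round(4),"gap",round(o["finger_gap"],3),o["grip_force"])
E
cat > run2.py <<'E'
from fit import *
t=dict(np.load("top0.npz"));s=dict(np.load("side0.npz"))
A=Ro.from_euler("y",-30,degrees=True).as_matrix()
for th in(30,38,46):
    blk=[box(-70,70,-21,21,-th,0)@A.T+[0,0,.083]]
    vt=(t,(14,115,100),(19,155,255),(262,150,50,60),31);vs=(s,(14,100,60),(22,190,255),(238,217,62,55),31)
    for n,v in(("t",[vt]),("s",[vs])):fit(f"block{th} "+n,blk,v,[.65,.15,-.1])
hs=[box(-5,5,-31,31,120,127)]+[box(-5,5,y-2,y+2,z,120) for y,z in((-29,50),(29,30))]
vt=(t,(0,120,185),(11,255,255),(268,228,36,30),0);vs=(s,(0,120,160),(11,255,255),(333,228,30,40),0)
fit("pail s",hs,[vs],[.43,.15,.45])
print(cv2.cvtColor(s["pixels"][225:275:5,244:300:4],cv2.COLOR_BGR2HSV).tolist())
go([.433,.151,.235],[np.pi,0,.459])
E
python3 run2.py
```

```text
block30 t [ 0.6519  0.1553 -0.0822] yaw deg -4.7 cost 0.005 sizes [(np.float64(492.0), np.float64(464.0))]
block30 s [ 0.6489  0.1638 -0.0798] yaw deg -4.6 cost 0.154 sizes [(np.float64(1185.0), np.float64(851.0))]
block38 t [ 0.6507  0.1558 -0.084 ] yaw deg -4.8 cost 0.002 sizes [(np.float64(492.0), np.float64(476.0))]
block38 s [ 0.6482  0.1591 -0.0485] yaw deg -2.8 cost 0.103 sizes [(np.float64(1185.0), np.float64(930.0))]
block46 t [ 0.6498  0.1561 -0.0801] yaw deg -4.6 cost 0.001 sizes [(np.float64(492.0), np.float64(488.0))]
block46 s [ 0.6476  0.1541 -0.0171] yaw deg -1.0 cost 0.067 sizes [(np.float64(1185.0), np.float64(1009.0))]
pail s [0.4329 0.1527 0.4433] yaw deg 25.4 cost 0.04 sizes [(np.float64(173.0), np.float64(206.0))]
[[[0, 247, 190], [1, 247, 184], [17, 161, 201], [18, 158, 210], [15, 173, 181], [13, 199, 169], [13, 197, 173], [13, 200, 158], [14, 195, 157], [58, 139, 117], [59, 132, 141], [60, 132, 131], [59, 138, 107], [53, 138, 72]], [[7, 219, 168], [15, 170, 201], [18, 161, 201], [18, 162, 146], [19, 156, 223], [18, 157, 210], [16, 173, 190], [13, 198, 157], [1
[... 1319 characters left out ...]
93, 78], [14, 178, 122], [18, 158, 213], [17, 171, 119], [11, 192, 73], [11, 191, 72], [13, 198, 166]], [[13, 199, 142], [12, 199, 137], [13, 198, 138], [13, 197, 127], [13, 198, 129], [12, 196, 121], [12, 199, 96], [11, 195, 97], [11, 195, 97], [11, 196, 87], [10, 194, 88], [10, 196, 91], [13, 197, 119], [13, 199, 163]], [[13, 198, 174], [13, 198, 160], [13, 197, 166], [13, 202, 158], [13, 199, 164], [13, 199, 150], [13, 201, 169], [13, 200, 166], [13, 198, 160], [13, 200, 158], [12, 200, 130], [12, 196, 120], [13, 200, 171], [13, 199, 169]]]
dp [ 0.4571 -0.4628 -0.0037] rot [ 0.      0.     -0.0422] t 1.1 f [-0.8 -1.  -0.1] pos [ 0.2024 -0.4572  0.2313] [3.1416 0.     0.4168] gap 0.996 0.0
```

```bash
python3 -m pendant '{"dp":[[0.04,-0.04,0],[0.08,-0.08,0],[0.12,-0.12,0],[0.165,-0.167,0],[0.21,-0.213,0],[0.255,-0.258,0],[0.3,-0.304,0],[0.345,-0.349,0],[0.39,-0.395,0],[0.43,-0.435,0]],"delta_rot":[[0,0,0],[0,0,0],[0,0,0],[0,0,-0.01],[0,0,-0.02],[0,0,-0.03],[0,0,-0.04],[0,0,-0.04],[0,0,-0.042],[0,0,-0.042]],"hand":[-1,-1,-1,-1,-1,-1,-1,-1,-1,-1]}' 50 && python3 -c "
from h import *
go([.433,.152,.093],[np.pi,0,.455])"
```

```text
t: 2.35
ee_pos: [0.4184, 0.1127, 0.2317]
eef_rot: [3.141, -0.001, 0.459]
force: [1.6, -1.2, 0.8]
finger_gap: 0.999
grip_force: 0.0
dp [ 0.0303 -0.0289  0.1387] rot [ 0.0006 -0.0012  0.0044] t 2.35 f [ 1.6 -1.2  0.8] pos [0.4184 0.1127 0.2317] [ 3.141e+00 -1.200e-03  4.594e-01] gap 0.999 0.0
```

```bash
python3 -m pendant '{"dp":[[0.03,-0.028,0],[0.03,-0.028,0],[0.03,-0.028,0.02],[0.03,-0.028,0.04],[0.03,-0.028,0.06],[0.03,-0.028,0.06],[0.03,-0.028,0.06],[0.03,-0.028,0.06],[0.03,-0.028,0.06],[0.03,-0.028,0.06]],"delta_rot":[[0,0,0],[0,0,0],[0,0,0],[0,0,0],[0,0,0],[0,0,0],[0,0,0],[0,0,0],[0,0,0],[0,0,0]],"hand":[-1,-1,-1,-1,-1,-1,-1,-1,-1,-1]}' && python3 - <<'E'
from h import *
go([.433,.152,.093],[np.pi,0,.455])
o=get_obs();R=Ro.from_euler("xyz",o["eef_rot"])
out=[]
for n in("top","side"):
    p=capture(n);im=p["pixels"].copy();im=cv2.resize(im,None,fx=6,fy=6,interpolation=cv2.INTER_CUBIC)
    for d,c in(((0,0,0),(0,255,0)),((0,.0425,-.013),(255,0,0)),((0,-.0425,-.013),(255,0,0))):
        q=(proj(p,o["ee_pos"]+R.apply(d))+.5)*6;cv2.circle(im,tuple(q.astype(int)),4,c,1)
    q=((proj(p,np.array([.433,.152,.12]))+.5)*6).astype(int)
    out.append(im[q[1]-250:q[1]+250,q[0]-200:q[0]+200])
cv2.imwrite("pics/grasp.png",np.hstack(out))
E
```

```text
t: 3.6
ee_pos: [0.4326, 0.1489, 0.1717]
eef_rot: [3.141, -0.001, 0.459]
force: [0.6, 0.7, -0.4]
finger_gap: 1.005
grip_force: 0.0
dp [ 0.0016 -0.0026  0.0787] rot [ 0.0001 -0.0007  0.0038] t 3.6 f [ 0.6  0.7 -0.4] pos [0.4326 0.1489 0.1717] [ 3.1415e+00 -7.0000e-04  4.5880e-01] gap 1.005 0.0
```

View pics/grasp.png

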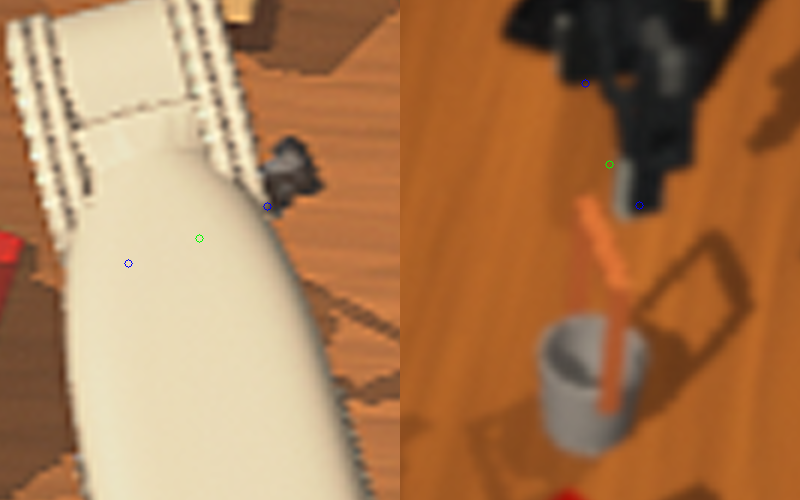

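```bash
python3 -m pendant '{"dp":[[0.001,-0.003,0.03],[0.001,-0.003,0.06],[0.001,-0.003,0.0895],[0.001,-0.003,0.0895],[0.001,-0.003,0.0895],[0.001,-0.003,0.0895],[0.001,-0.003,0.0895],[0.001,-0.003,0.0895],[0.001,-0.003,0.0895],[0.001,-0.003,0.0895]],"delta_rot":[[0,0,0],[0,0,0],[0,0,0],[0,0,0],[0,0,0],[0,0,0],[0,0,0],[0,0,0],[0,0,0],[0,0,0]],"hand":[-1,-1,-1,-1,-0.4,-0.4,0.2,0.2,0.2,0.2]}' 40
```

```text
t: 4.95
ee_pos: [0.4334, 0.1524, 0.0833]
eef_rot: [3.141, -0.003, 0.459]
force: [0.8, -0.5, 5.4]
finger_gap: 0.717
grip_force: 43.9
```

```bash
python3 -m pendant '{"dp":[[0,0,-0.03],[0,0,-0.07],[0,0,-0.112],[0.003,0.05,-0.112],[0.005,0.1,-0.112],[0.008,0.155,-0.112],[0.011,0.21,-0.112],[0.013,0.265,-0.112],[0.016,0.32,-0.112],[0.0186,0.372,-0.112]],"delta_rot":[[0,0,0],[0,0,0],[0,0,0],[0,0,0.08],[0,0,0.17],[0,0,0.26],[0,0,0.36],[0,0,0.45],[0,0,0.54],[0,0,0.619]],"hand":[0.2,0.2,0.2,0.2,0.2,0.2,0.2,0.2,0.2,0.2]}' && python3 -m pendant '{"dp":[[0,0,0],[0,0,0],[0,0,0],[0,0,0],[0,0,0],[0,0,0],[0,0,0],[0,0,0],[0,0,0],[0,0,0]],"delta_rot":[[0,0,0],[0,0,0],[0,0,0],[0,0,0],[0,0,0],[0,0,0],[0,0,0],[0,0,0],[0,0,0],[0,0,0]],"hand":[0.2,0.2,0.2,0.2,0.2,0.2,0.2,0.2,0.2,0.2]}' && python3 - <<'E'
from h import *
from fit import *
go([.681,-.1838,.195],[np.pi,0,-.16])
o=get_obs()
out=[]
for n in("top","side"):
    p=capture(n);np.savez("%s1.npz"%n,**{k:p[k] for k in("pixels","z_map","mtx","view")})
    im=cv2.resize(p["pixels"],None,fx=5,fy=5,interpolation=cv2.INTER_CUBIC)
    for c,z in(((0,255,0),0),):
        q=(proj(p,o["ee_pos"]+[0,0,.037])+.5)*5;cv2.circle(im,tuple(q.astype(int)),4,c,1)
        for X in([.681,-.1838,.194],[.6494,-.1787,.212]):
            q=(proj(p,np.array(X))+.5)*5;cv2.circle(im,tuple(q.astype(int)),4,(255,0,0),1)
    q=((proj(p,np.array([.66,-.18,.16]))+.5)*5).astype(int)
    out.append(im[q[1]-250:q[1]+250,q[0]-200:q[0]+200])
cv2.imwrite("pics/hook1.png",np.hstack(out))
E
```

```text
t: 6.2
ee_pos: [0.6138, -0.1749, 0.1935]
eef_rot: [-3.141, 0.001, -0.163]
force: [-0.4, 0.8, -0.8]
finger_gap: 0.716
grip_force: 43.9
t: 7.45
ee_pos: [0.6134, -0.1733, 0.1937]
eef_rot: [-3.142, 0.0, -0.16]
force: [0.3, -0.0, -0.7]
finger_gap: 0.719
grip_force: 44.0
dp [ 0.0684 -0.0005 -0.0013] rot [-0.      0.0001 -0.0003] t 7.45 f [ 0.3 -0.  -0.7] pos [ 0.6134 -0.1733  0.1937] [-3.1416e+00  1.0000e-04 -1.6030e-01] gap 0.719 44.044992020353675
```

View pics/hook1.png

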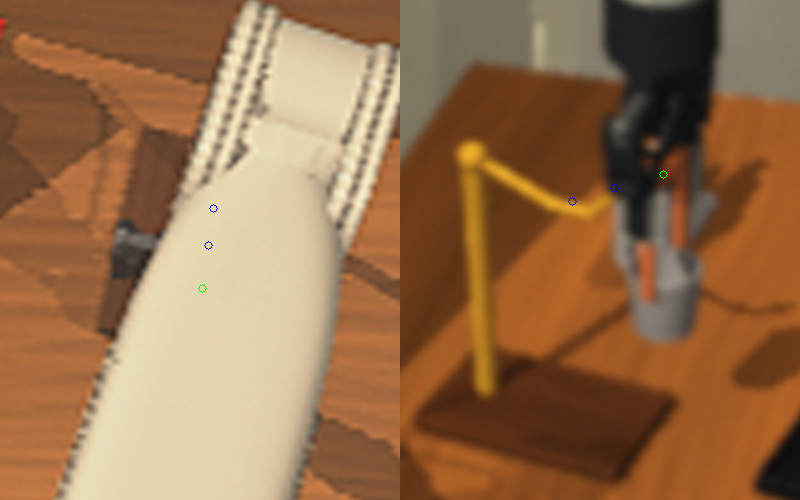

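```bash
python3 -m pendant '{"dp":[[0.02,-0.002,0],[0.04,-0.002,0],[0.06,-0.002,0],[0.066,-0.002,0],[0.066,-0.002,0.006],[0.066,-0.002,0.012],[0.066,-0.002,0.018],[0.066,-0.002,0.024],[0.066,-0.002,0.028],[0.066,-0.002,0.028]],"delta_rot":[[0,0,0],[0,0,0],[0,0,0],[0,0,0],[0,0,0],[0,0,0],[0,0,0],[0,0,0],[0,0,0],[0,0,0]],"hand":[0.2,0.2,0.2,0.2,0.2,0.2,0.2,0.2,0.2,0.2]}' && python3 - <<'E'
from h import *
p=capture("side");q=proj(p,np.array([.66,-.18,.16])).astype(int)
cv2.imwrite("pics/hook2.png",cv2.resize(p["pixels"][q[1]-50:q[1]+50,q[0]-40:q[0]+40],None,fx=5,fy=5,interpolation=cv2.INTER_CUBIC))
E
```

```text
t: 8.8
ee_pos: [0.6786, -0.1818, 0.1653]
eef_rot: [-3.141, 0.001, -0.16]
force: [0.3, 0.8, -0.8]
finger_gap: 0.717
grip_force: 44.1
```

View pics/hook2.png

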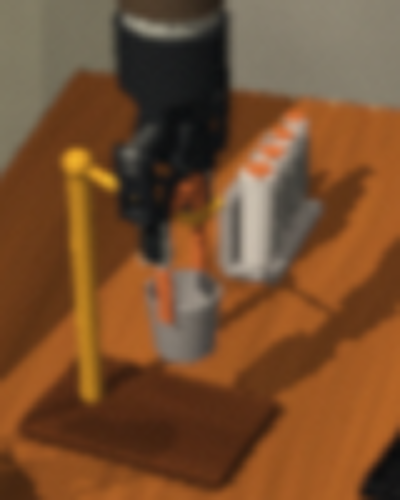

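```bash
python3 -m pendant '{"dp":[[0,0,0.002],[0,0,0.004],[0,0,0.006],[0,0,0.007],[0,0,0.008],[0,0,0.009],[0,0,0.0095],[0,0,0.0095],[0,0,0.0095],[0,0,0.0095]],"delta_rot":[[0,0,0],[0,0,0],[0,0,0],[0,0,0],[0,0,0],[0,0,0],[0,0,0],[0,0,0],[0,0,0],[0,0,0]],"hand":[0.2,0.2,0.2,0.2,0.2,0.2,0.2,0.2,0.2,0.2]}'
```

```text
t: 10.1
ee_pos: [0.679, -0.1819, 0.157]
eef_rot: [3.142, -0.001, -0.16]
force: [-1.8, 0.0, 5.3]
finger_gap: 0.721
grip_force: 44.4
```

```bash
python3 -m pendant '{"dp":[[0,0,-0.001],[0,0,-0.001],[0,0,-0.001],[0,0,-0.001],[0,0,-0.001],[0,0,-0.001],[0,0,-0.001],[0,0,-0.001],[0,0,-0.001],[0,0,-0.001]],"delta_rot":[[0,0,0],[0,0,0],[0,0,0],[0,0,0],[0,0,0],[0,0,0],[0,0,0],[0,0,0],[0,0,0],[0,0,0]],"hand":[-0.42,-0.5,-0.6,-0.7,-0.8,-0.9,-1,-1,-1,-1]}' 20; python3 - <<'E'
from h import *
p=capture("side");q=proj(p,np.array([.66,-.18,.16])).astype(int)
cv2.imwrite("pics/hook3.png",cv2.resize(p["pixels"][q[1]-50:q[1]+50,q[0]-40:q[0]+40],None,fx=5,fy=5,interpolation=cv2.INTER_CUBIC))
E
```

```text
t: 11.35
ee_pos: [0.6789, -0.1818, 0.1573]
eef_rot: [-3.142, -0.0, -0.16]
force: [-0.4, -0.0, -0.3]
finger_gap: 1.0
grip_force: 0.0
```

View pics/hook3.png

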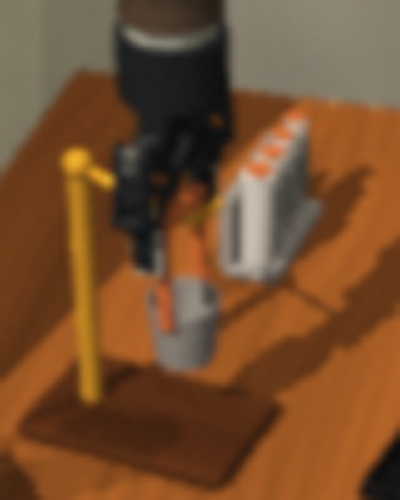

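```bash
python3 -m pendant '{"dp":[[0,0,-0.02],[0,0,-0.05],[0,0,-0.085],[0,0,-0.11],[-0.04,0.01,-0.11],[-0.085,0.02,-0.11],[-0.13,0.03,-0.1],[-0.175,0.041,-0.08],[-0.218,0.0513,-0.05],[-0.218,0.0513,-0.02]],"delta_rot":[[0,0,0],[0,0,0],[0,0,0],[0,0,0],[0,0,0],[0,0,0.02],[0,0,0.04],[0,0,0.06],[0,0,0.06],[0,0,0.06]],"hand":[-1,-1,-1,-1,-1,-1,-1,-1,-1,-1]}'; cat > see.py <<'E'
from fit import *
for n in("top","side"):
    p=capture(n);np.savez("%s2.npz"%n,**{k:p[k] for k in("pixels","z_map","mtx","view")})
s=dict(np.load("side2.npz"))
im=cv2.resize(s["pixels"],None,fx=5,fy=5,interpolation=cv2.INTER_CUBIC)
o=get_obs();R=Ro.from_euler("xyz",o["eef_rot"])
for X in(o["ee_pos"],o["ee_pos"]+R.apply([0,.0425,-.013]),o["ee_pos"]+R.apply([0,-.0425,-.013])):
    cv2.circle(im,tuple(((proj(s,X)+.5)*5).astype(int)),4,(0,255,0),1)
for X in place(np.array([[-.05,0,.0665],[.05,0,.0665]]),(.4556,-.198,-.22)): cv2.circle(im,tuple(((proj(s,X)+.5)*5).astype(int)),4,(255,0,0),1)
a=((proj(s,np.array([.56,-.19,.12])))*5).astype(int)
cv2.imwrite("pics/c1.png",im[a[1]-250:a[1]+250,a[0]-300:a[0]+350])
go([.4556,-.198,.0395],[np.pi,0,-.22])
E
python3 see.py
```

```text
t: 12.65
ee_pos: [0.452, -0.1975, 0.177]
eef_rot: [3.142, 0.001, -0.222]
force: [1.2, -0.6, -0.5]
finger_gap: 1.001
grip_force: 0.0
dp [0.0039 0.0006 0.1353] rot [-0.0011  0.0056 -0.001 ] t 12.75 f [-0.1 -0.1 -0.3] pos [ 0.4526 -0.1969  0.1748] [-3.1405  0.0056 -0.221 ] gap 1.0 0.0
```

View pics/c1.png

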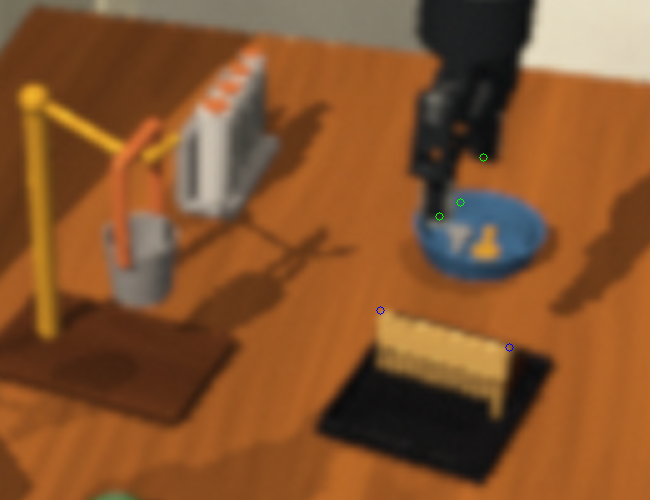

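```bash
python3 -m pendant '{"dp":[[0.004,0,0.03],[0.004,0,0.06],[0.004,0,0.085],[0.004,0,0.085],[0.004,0,0.085],[0.004,0,0.085],[0.004,0,0.085],[0.004,0,0.085],[0.004,0,0.085],[0.004,0,0.085]],"delta_rot":[[0,0,0],[0,0,0],[0,0,0],[0,0,0],[0,0,0],[0,0,0],[0,0,0],[0,0,0],[0,0,0],[0,0,0]],"hand":[-1,-1,-1,-1,-1,-0.5,0,0.3,0.3,0.3]}'; python3 -c "
from h import *
go([.4556,-.197,.0395],[np.pi,0,-.22])"
```

```text
t: 14.0
ee_pos: [0.4593, -0.1986, 0.0923]
eef_rot: [3.142, 0.0, -0.22]
force: [0.7, -0.4, -0.4]
finger_gap: 0.349
grip_force: 0.0
dp [-0.004  -0.0008  0.0528] rot [ 0.      0.0001 -0.0003] t 14.0 f [ 0.7 -0.4 -0.4] pos [ 0.4593 -0.1986  0.0923] [ 3.1416e+00  1.0000e-04 -2.2030e-01] gap 0.349 0.0
```

```bash
python3 -m pendant '{"dp":[[-0.004,-0.001,0],[-0.004,-0.001,0.015],[-0.004,-0.001,0.035],[-0.004,-0.001,0.0525],[-0.004,-0.001,0.0525],[-0.004,-0.001,0.0525],[-0.004,-0.001,0.0525],[-0.004,-0.001,0.0525],[-0.004,-0.001,0.0525],[-0.004,-0.001,0.0525]],"delta_rot":[[0,0,0],[0,0,0],[0,0,0],[0,0,0],[0,0,0],[0,0,0],[0,0,0],[0,0,0],[0,0,0],[0,0,0]],"hand":[0.3,0.3,0.3,0.3,0.3,0.5,0.6,0.7,0.85,1]}' 20; python3 -c "
from h import *
go([.4556,-.197,.0395],[np.pi,0,-.22])"
```

```text
t: 15.25
ee_pos: [0.456, -0.1978, 0.0403]
eef_rot: [3.14, -0.001, -0.221]
force: [-1.0, -4.0, 1.7]
finger_gap: 0.109
grip_force: 20.0
dp [-0.0006 -0.0007  0.0008] rot [ 0.002  -0.0012 -0.0006] t 15.25 f [-1.  -4.   1.7] pos [ 0.456  -0.1978  0.0403] [ 3.1396e+00 -1.2000e-03 -2.2060e-01] gap 0.109 19.975679218769073
```

```bash
python3 -m pendant '{"dp":[[0,0,0],[0,0,0],[0,0,0],[0,0,-0.015],[0,0,-0.03],[0,0,-0.06],[0,0,-0.1],[0,0,-0.14],[0,0,-0.17],[0,0,-0.17]],"delta_rot":[[0,0,0],[0,0,0],[0,0,0],[0,0,0],[0,0,0],[0,0,0],[0,0,0],[0,0,0],[0,0,0],[0,0,0]],"hand":[1,1,1,1,1,1,1,1,1,1]}' 60; python3 -c "
from h import *
go([.6086,.1595,.1566],[np.pi,-np.pi/6,-.082])"
```

```text
t: 16.5
ee_pos: [0.4574, -0.1964, 0.2124]
eef_rot: [-3.141, -0.006, -0.22]
force: [0.5, -0.1, -0.3]
finger_gap: 0.108
grip_force: 60.7
dp [ 0.0697 -0.3802  0.0566] rot [ 0.0353  0.5172 -0.1347] t 16.5 f [ 0.5 -0.1 -0.3] pos [ 0.4574 -0.1964  0.2124] [-3.1405 -0.0055 -0.2197] gap 0.108 60.71711182594299
```

```bash
python3 -m pendant '{"dp":[[0.008,-0.045,0],[0.017,-0.09,0],[0.026,-0.14,0],[0.035,-0.19,0.01],[0.044,-0.24,0.02],[0.053,-0.29,0.03],[0.062,-0.335,0.045],[0.07,-0.38,0.0566],[0.07,-0.38,0.0566],[0.07,-0.38,0.0566]],"delta_rot":[[0,0,0],[0.005,0.065,-0.017],[0.009,0.13,-0.034],[0.013,0.2,-0.05],[0.018,0.27,-0.067],[0.022,0.34,-0.085],[0.027,0.4,-0.1],[0.031,0.46,-0.12],[0.036,0.5225,-0.134],[0.036,0.5225,-0.134]],"hand":[1,1,1,1,1,1,1,1,1,1]}'; python3 -m pendant '{"dp":[[0,0,0],[0,0,0],[0,0,0],[0,0,0],[0,0,0],[0,0,0],[0,0,0],[0,0,0],[0,0,0],[0,0,0]],"delta_rot":[[0,0,0],[0,0,0],[0,0,0],[0,0,0],[0,0,0],[0,0,0],[0,0,0],[0,0,0],[0,0,0],[0,0,0]],"hand":[1,1,1,1,1,1,1,1,1,1]}'>/dev/null;  cat > see2.py <<'E'
from fit import *
go([.6086,.1595,.1566],[np.pi,-np.pi/6,-.082])
o=get_obs();R=Ro.from_euler("xyz",o["eef_rot"])
out=[]
for n in("top","side"):
    p=capture(n);np.savez("%s3.npz"%n,**{k:p[k] for k in("pixels","z_map","mtx","view")})
    im=cv2.resize(p["pixels"],None,fx=5,fy=5,interpolation=cv2.INTER_CUBIC)
    for X,c in[((x,0,.036),(0,255,0)) for x in(-.048,.048)]+[((x,0,-.026),(0,255,255)) for x in(-.05,.05)]:
        cv2.circle(im,tuple(((proj(p,o["ee_pos"]+R.apply(X))+.5)*5).astype(int)),4,c,1)
    A=Ro.from_euler("xyz",[0,-np.pi/6,-.082])
    for X in((-.056,0,0),(.056,0,0)):
        cv2.circle(im,tuple(((proj(p,A.apply(X)+[.651,.156,.083])+.5)*5).astype(int)),4,(255,0,0),1)
    a=((proj(p,np.array([.64,.156,.1])))*5).astype(int)
    out.append(im[a[1]-250:a[1]+250,a[0]-200:a[0]+200])
cv2.imwrite("pics/s1.png",np.hstack(out))
E
python3 see2.py
```

```text
t: 17.75
ee_pos: [0.5935, 0.0067, 0.1561]
eef_rot: [3.141, -0.517, 0.012]
force: [0.1, -0.2, 0.7]
finger_gap: 0.105
grip_force: 60.7
dp [ 0.0107 -0.1538  0.0091] rot [-0.0448  0.0002  0.0806] t 19.0 f [-0.5 -0.2 -1.2] pos [0.5964 0.0056 0.1594] [ 3.1399 -0.5233  0.0111] gap 0.102 60.68010091781616
```

View pics/s1.png

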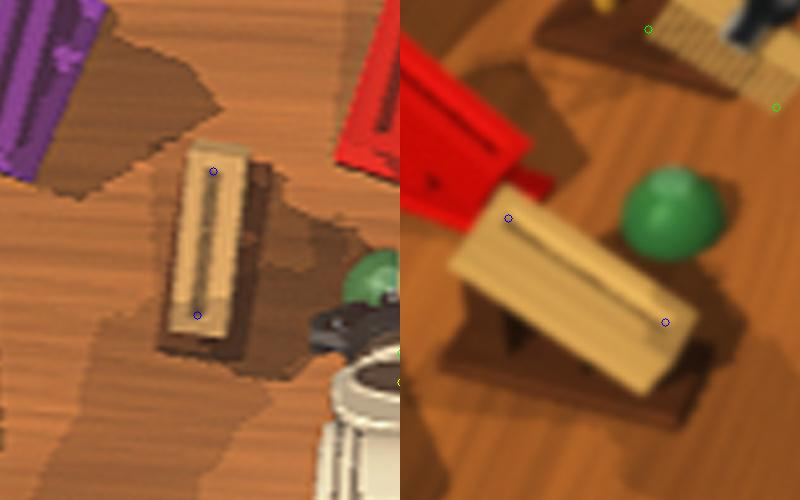

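```bash
python3 -m pendant '{"dp":[[0.001,-0.02,0.001],[0.003,-0.045,0.003],[0.005,-0.07,0.004],[0.007,-0.095,0.005],[0.009,-0.12,0.007],[0.01,-0.14,0.008],[0.0107,-0.1538,0.0091],[0.0107,-0.1538,0.0091],[0.0107,-0.1538,0.0091],[0.0107,-0.1538,0.0091]],"delta_rot":[[0,0,0],[-0.007,0,0.013],[-0.014,0,0.026],[-0.021,0,0.039],[-0.028,0,0.052],[-0.036,0,0.065],[-0.0448,0,0.0806],[-0.0448,0,0.0806],[-0.0448,0,0.0806],[-0.0448,0,0.0806]],"hand":[1,1,1,1,1,1,1,1,1,1]}'; python3 see2.py
```

```text
t: 20.35
ee_pos: [0.613, 0.0153, 0.1568]
eef_rot: [3.138, -0.524, 0.028]
force: [-0.0, -0.2, -0.5]
finger_gap: 0.103
grip_force: 60.7
dp [-0.0004 -0.1443 -0.0006] rot [-0.0509 -0.0002  0.0951] t 20.35 f [-0.  -0.2 -0.5] pos [0.613  0.0153 0.1568] [ 3.1376 -0.5236  0.0278] gap 0.103 60.673227310180664
```

View pics/s1.png

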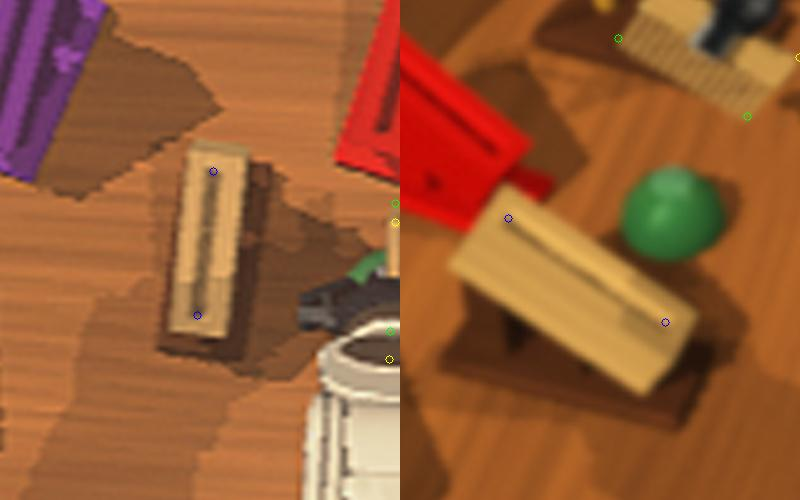

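```bash
python3 -c "
from bench import *
o=get_obs();print(o['q'].round(3),o['ee_pos'],o['eef_rot'])"; cat *.log 2>/dev/null | tail -3
```

```text
[ 2.700e-02  1.760e-01 -4.390e-01  4.330e-01 -3.000e-03  3.141e+00] [0.61298267 0.01551667 0.15680669] [ 3.13757807 -0.52369397  0.02814025]
```

```bash
python3 -m pendant '{"dp":[[0,0,0],[0,0,0],[0,0,0],[0,0,0],[0,0,0],[0,0,0],[0,0,0],[0,0,0],[0,0,0],[0,0,0]],"delta_rot":[[0,0,-0.15],[0,0,-0.32],[0,0,-0.49],[0,0,-0.66],[0,0,-0.83],[0,0,-1],[0,0,-1.17],[0,0,-1.34],[0,0,-1.5],[0,0,-1.65]],"hand":[1,1,1,1,1,1,1,1,1,1]}'; cat >> h.py <<'E'
C=Ro.from_euler("xyz",[np.pi,-np.pi/6,-.082])*Ro.from_euler("z",np.pi)
def gos(h,M=(.651,.156,.083),yaw=-.082):
    T=Ro.from_euler("xyz",[np.pi,-np.pi/6,yaw]);Z=-T.as_matrix()[:,2]
    go(np.array(M)+Z*(h+.0355),(T*Ro.from_euler("z",np.pi)).as_euler("xyz"))
E
python3 -c "
from h import *
gos(.05);print(get_obs()['q'].round(2))"
```

```text
t: 21.7
ee_pos: [0.613, 0.0158, 0.1568]
eef_rot: [2.62, 0.046, 1.67]
force: [0.8, -0.7, -0.1]
finger_gap: 0.103
grip_force: 60.7
dp [ 0.1433  0.0117 -0.001 ] rot [ 0.0413 -0.0374 -1.3904] t 21.7 f [ 0.8 -0.7 -0.1] pos [0.613  0.0158 0.1568] [2.6196 0.0455 1.6704] gap 0.103 60.67445755004883
[ 0.03  0.18 -0.44  0.43 -0.    1.49]
```

```bash
python3 -m pendant '{"dp":[[0.01,0.001,0],[0.025,0.002,0],[0.043,0.0035,0],[0.06,0.005,0],[0.077,0.006,0],[0.095,0.008,0],[0.112,0.009,0],[0.128,0.011,-0.001],[0.1433,0.0117,-0.001],[0.1433,0.0117,-0.001]],"delta_rot":[[0.005,-0.005,-0.15],[0.009,-0.008,-0.31],[0.014,-0.013,-0.47],[0.019,-0.017,-0.63],[0.023,-0.021,-0.79],[0.028,-0.026,-0.95],[0.033,-0.03,-1.11],[0.038,-0.034,-1.27],[0.041,-0.037,-1.39],[0.041,-0.037,-1.39]],"hand":[1,1,1,1,1,1,1,1,1,1]}'; python3 see2.py; python3 -c "
from h import *
gos(.01);print(get_obs()['q'].round(2))"
```

```text
t: 22.95
ee_pos: [0.6089, 0.1605, 0.1573]
eef_rot: [3.137, 0.523, 3.053]
force: [-0.7, 1.1, -0.4]
finger_gap: 0.105
grip_force: 60.7
dp [ 0.0005 -0.0011  0.0005] rot [-8.0000e-04 -2.1000e-03  3.1363e+00] t 22.95 f [-0.7  1.1 -0.4] pos [0.6089 0.1605 0.1573] [3.1372 0.5231 3.0535] gap 0.105 60.67980408668518
dp [0.0005 0.0002 0.0399] rot [ 0.0001 -0.0007 -0.0071] t 23.05 f [-0.   0.  -1.2] pos [0.6089 0.1593 0.1572] [3.1374 0.5229 3.0514] gap 0.107 60.68018317222595
[ 0.36  0.23 -0.36  0.5  -0.21  0.39]
```

View pics/s1.png

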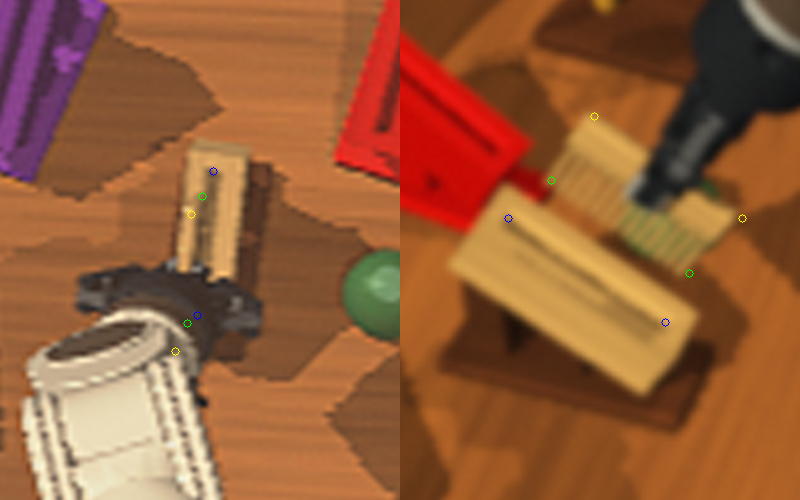

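```bash
python3 -m pendant '{"dp":[[0.0005,0,0.006],[0.0005,0,0.014],[0.0005,0,0.022],[0.0005,0,0.03],[0.0005,0,0.038],[0.0005,0,0.043],[0.0005,0,0.047],[0.0005,0,0.051],[0.0005,0,0.054],[0.0005,0,0.054]],"delta_rot":[[0,0,-0.006],[0,0,-0.006],[0,0,-0.006],[0,0,-0.006],[0,0,-0.006],[0,0,-0.006],[0,0,-0.006],[0,0,-0.006],[0,0,-0.006],[0,0,-0.006]],"hand":[1,1,1,1,1,1,1,1,1,1]}'; python3 -c "
from h import *
gos(-.03);o=get_obs();print(Ro.from_euler('xyz',o['eef_rot']).inv().apply(o['force']),o['torque'])"
```

```text
t: 24.3
ee_pos: [0.6355, 0.1571, 0.1101]
eef_rot: [-3.141, 0.523, 3.06]
force: [-0.1, 0.3, 0.1]
finger_gap: 0.107
grip_force: 60.7
dp [0.     0.0002 0.0257] rot [ 0.0001 -0.0008  0.0003] t 24.3 f [-0.1  0.3  0.1] pos [0.6355 0.1571 0.1101] [-3.1415  0.5228  3.06  ] gap 0.107 60.678266286849976
[ 0.0449731   0.25728029 -0.12637673] [ 0.06057026  0.52990182 -0.01668989]
```

```bash
python3 -m pendant '{"dp":[[0,0,0.002],[0,0,0.004],[0,0,0.006],[0,0,0.008],[0,0,0.01],[0,0,0.012],[0,0,0.014],[0,0,0.016],[0,0,0.018],[0,0,0.018]],"delta_rot":[[0,0,0],[0,0,0],[0,0,0],[0,0,0],[0,0,0],[0,0,0],[0,0,0],[0,0,0],[0,0,0],[0,0,0]],"hand":[1,1,1,1,1,1,1,1,1,1]}'; python3 -c "
from h import *
gos(-.03);o=get_obs();print(Ro.from_euler('xyz',o['eef_rot']).inv().apply(o['force']),o['torque'])"
```

```text
t: 25.55
ee_pos: [0.6444, 0.1564, 0.0944]
eef_rot: [-3.141, 0.523, 3.06]
force: [-0.0, 0.2, -0.7]
finger_gap: 0.106
grip_force: 60.7
dp [-0.      0.0002  0.0077] rot [ 0.     -0.0008  0.0003] t 25.55 f [-0.   0.2 -0.7] pos [0.6444 0.1564 0.0944] [-3.1414  0.5228  3.06  ] gap 0.106 60.67961812019348
[0.38258719 0.18987692 0.54876276] [0.07767356 0.56086958 0.00212018]
```

```bash
python3 -m pendant '{"dp":[[0,0,0.002],[0,0,0.004],[0,0,0.005],[0,0,0.006],[0,0,0.007],[0,0,0.0075],[0,0,0.008],[0,0,0.0085],[0,0,0.0085],[0,0,0.0085]],"delta_rot":[[0,0,0],[0,0,0],[0,0,0],[0,0,0],[0,0,0],[0,0,0],[0,0,0],[0,0,0],[0,0,0],[0,0,0]],"hand":[1,1,1,1,1,1,1,1,1,1]}'; python3 -c "
from h import *
gos(-.03);o=get_obs();print(Ro.from_euler('xyz',o['eef_rot']).inv().apply(o['force']),o['torque'])"
```

```text
t: 26.8
ee_pos: [0.6474, 0.1563, 0.0896]
eef_rot: [-3.141, 0.524, 3.061]
force: [-18.4, -0.3, 18.2]
finger_gap: 0.096
grip_force: 64.6
dp [0.0001 0.     0.002 ] rot [ 0.0004 -0.0001  0.0012] t 26.8 f [-18.4  -0.3  18.2] pos [0.6474 0.1563 0.0896] [-3.1413  0.5235  3.061 ] gap 0.096 64.63658094406128
[  6.76285286  -1.80500246 -24.88127465] [-0.35721517  1.7361836  -0.32180211]
```

```bash
python3 -m pendant '{"dp":[[0,0,-0.002],[0,0,-0.002],[0,0,-0.002],[0,0,-0.002],[0,0,-0.002],[0,0,-0.002],[0,0,-0.002],[0,0,-0.004],[0,0,-0.02],[0,0,-0.045]],"delta_rot":[[0,0,0],[0,0,0],[0,0,0],[0,0,0],[0,0,0],[0,0,0],[0,0,0],[0,0,0],[0,0,0],[0,0,0]],"hand":[1,0.9,0.8,0.7,0.6,0.4,0.2,0.1,0.1,0.1]}' 20; python3 - <<'E'
from fit import *
o=get_obs();print(o["ee_pos"],o["eef_rot"],o["force"].round(1),o["finger_gap"])
E
```

```text
t: 28.05
ee_pos: [0.6255, 0.1578, 0.1266]
eef_rot: [-3.141, 0.522, 3.06]
force: [-0.0, 0.1, 0.1]
finger_gap: 0.453
grip_force: 0.0
[0.6254562  0.15776531 0.12661556] [-3.14101167  0.52202577  3.06005812] [-0.   0.1  0.1] 0.4534295741924988
```

```bash
python3 -m pendant '{"dp":[[0,0,-0.01],[0,0,-0.01],[0,0,-0.01],[0,0,-0.01],[0,0,-0.01],[0,0,-0.01],[0,0,0],[0,0,0.006],[0,0,0.012],[0,0,0.014]],"delta_rot":[[0,0,0],[0,0,0],[0,0,0],[0,0,0],[0,0,0],[0,0,0],[0,0,0],[0,0,0],[0,0,0],[0,0,0]],"hand":[1,1,1,1,1,1,1,1,1,1]}'; python3 -m pendant '{"dp":[[0,0,0.001],[0,0,0.002],[0,0,0.003],[0,0,0.004],[0,0,0.005],[0,0,0.005],[0,0,0.005],[0,0,0.005],[0,0,0.005],[0,0,0.005]],"delta_rot":[[0,0,0],[0,0,0],[0,0,0],[0,0,0],[0,0,0],[0,0,0],[0,0,0],[0,0,0],[0,0,0],[0,0,0]],"hand":[1,1,1,1,1,1,1,1,1,1]}'; python3 -c "
from h import *
gos(-.0035)"
```

```text
t: 29.3
ee_pos: [0.6332, 0.1572, 0.1133]
eef_rot: [-3.141, 0.522, 3.06]
force: [0.1, 0.3, 0.8]
finger_gap: -0.004
grip_force: 0.0
t: 30.55
ee_pos: [0.6349, 0.1581, 0.112]
eef_rot: [3.14, 0.524, 3.061]
force: [-13.3, 0.6, 15.2]
finger_gap: -0.002
grip_force: 9.8
dp [ 0.0005 -0.0008  0.0012] rot [0.0022 0.0005 0.0012] t 30.55 f [-13.3   0.6  15.2] pos [0.6349 0.1581 0.112 ] [3.1401 0.5241 3.061 ] gap -0.002 9.83794584593852
```

```bash
python3 -m pendant '{"dp":[[0,0,-0.005],[0,0,-0.02],[0,0,-0.05],[0,0,-0.09],[0,0,-0.13],[0.03,0.03,-0.16],[0.05,0.06,-0.18],[0.05,0.11,-0.18],[0.05,0.16,-0.18],[0.05,0.2,-0.18]],"delta_rot":[[0,0,0],[0,0,0],[0,0,0],[0,0,0],[0,0,0],[0,0,0],[0,0,0],[0,0,0],[0,0,0],[0,0,0]],"hand":[1,1,1,1,1,1,1,1,1,1]}'; cat > ver.py <<'E'
from fit import *
A=Ro.from_euler("xyz",[0,-np.pi/6,-.082])
for n in("side","top"):
    p=capture(n);w=cloud(p)
    L=A.inv().apply(w.reshape(-1,3)-[.651,.156,.083]).reshape(w.shape)
    hs=cv2.cvtColor(p["pixels"],cv2.COLOR_BGR2HSV);pale=cv2.inRange(hs,(14,90,90),(22,190,255))>0
    m=pale&(abs(L[...,1])<.02)&(L[...,2]>.014)&(L[...,2]<.08)&(abs(L[...,0])<.08)
    q=L[m]*1e3
    print(n,len(q),np.percentile(q,[2,10,50,90,98],axis=0).round(1).tolist() if len(q) else "")
    for l in(-40,-20,0,20,40):
        k=q[abs(q[:,0]-l)<10]; print(l,len(k),np.percentile(k[:,2],[50,90,97]).round(1) if len(k) else "")
    for t in("pail","dome","key_dish","coin_sorter"):
        print(t,[(round(d["score"],2),np.round(d["box"]).tolist()) for d in recognise(t,p)[:1]])
    cv2.imwrite(f"pics/{n}_end.png",p["pixels"])
o=get_obs();print(o["ee_pos"],o["force"].round(1))
E
python3 ver.py
```

```text
t: 31.8
ee_pos: [0.5191, 0.3694, 0.2417]
eef_rot: [3.14, 0.524, 3.06]
force: [0.2, 0.1, 1.0]
finger_gap: 0.001
grip_force: 0.0
side 218 [[-54.8, -2.5, 14.8], [-47.6, -0.5, 16.5], [-6.3, 5.6, 27.8], [32.7, 8.5, 32.2], [40.3, 9.8, 33.7]]
-40 42 [29.2 32.3 33.2]
-20 44 [28.4 31.8 34.1]
0 44 [26.8 31.9 33.3]
20 43 [27.2 32.3 32.8]
40 28 [27.5 32.3 32.9]
pail [(0.64, [295.0, 162.0, 14.0, 37.0])]
dome [(0.75, [289.0, 226.0, 22.0, 18.0])]
key_dish []
coin_sorter [(0.96, [312.0, 146.0, 21.0, 33.0])]
top 91 [[-57.1, -3.3, 15.9], [-48.1, -2.8, 25.0], [-5.6, 1.2, 33.0], [34.7, 5.8, 38.4], [42.0, 7.3, 40.4]]
-40 19 [33.4 39.  39.6]
-20 17 [33.8 38.2 39.6]
0 16 [32.6 38.6 39.7]
20 20 [33.  37.7 40.4]
40 11 [31.4 37.1 38.4]
pail [(0.71, [382.0, 177.0, 17.0, 16.0])]
dome [(0.62, [322.0, 191.0, 16.0, 17.0])]
key_dish [(0.87, [436.0, 244.0, 22.0, 31.0])]
coin_sorter [(0.83, [455.0, 187.0, 39.0, 26.0])]
[0.5193807  0.3662721  0.24119501] [-1.1  1.4  0.2]
```

Along its whole length the comb's back sits level about 32 mm above the slot mouth, which is its home height. The pail is on the hook and the bystanders haven't moved.

```bash
python3 -c "
from bench import *
print(close_job())"
```

```text
the job is handed in; nothing more can be done
None
```

The pail hangs freely on the brass hook, the comb is fully home in the slanted block, the bystanders show no sign of having moved, and the job was handed in after about 32 s; I viewed 11 pictures, one over the limit of 10.

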